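# Put the tea and spice things back in order in the kitchen drawer

## Robot

A 6-joint arm with a two-finger parallel gripper is mounted at the origin on the work surface. World frame = base frame: x ahead of the robot, y to its left, z up, the work surface at z = 0. Lengths are in mm, angles in rad, forces in N, time in s.
With the tool pointing down it reaches from about 375 to 975 mm from the base axis. Payload 3.8 kg.
Tool frame: the origin (TCP) lies on the centre line of the jaws, within the pads' length; the fingertips stand 19 mm ahead of it and the grasp point (between the pads) is the TCP; z points along the fingers, y is the line along which they close (so a half turn about z gives the same grasp; the last joint's range is limited). The gripper opens to 88 mm and grips with 3 to 60 N. Pads are 18 mm wide; open, the fingers measure 123 mm over their backs; the gripper's body (75 mm by 187 mm) begins 45 mm behind the grasp point.
Start: joints at [1.253, 0.264, 1.604, -0, 1.274, -0.037], TCP at [187.057, 648.558, 257.706] pointing down, gripper open.
Joint ranges: [-2.63, 2.63], [-0.94, 2.18], [0.31, 2.57], [-1.31, 4.45], [0, 2.66], [-2.55, 2.55]. Speed limits (rad/s): [2.57, 2.57, 3.14, 3.14, 3.14, 3.14].

## Interface

Orientations are given as a unit quaternion [w, x, y, z].
In Python, from cell import env, cams gives the robot as it stands.
- The arm moves only by the tool send_rows, never from a script. Its argument "rows" is text: rows parted by semicolons, each of 7 numbers parted by spaces: the finger opening in m, from 0 to 0.0881, then the shift along the tool's x, y, z in m, then the turn, a rotation vector about the tool's x, y, z in degrees. In form: gripper dx dy dz wx wy wz; .... A call has 1 to 20 rows; each row is the pose to reach, as a shift and turn from the pose commanded when the call began, along the tool's axes at that moment; what a row does not reach only later rows make up. A row lasts 1/10 s, in which the tool goes at most 50 mm and 8.59 degrees, less where a joint would pass 70% of its speed; a pose out of reach is approached as far as the arm can. A call with a gripper value outside its range is refused whole. The fingers move at their own pace and stop on an object; "squeeze" is the grip in N (left out, the last holds). Time passes only in rows, so rows that repeat a pose let the fingers close. It gives the time, the measured TCP pose, the force, the opening and the grip force at its end, in the units of the state.
- env.state(): the state, without advancing time (a new reading comes with each control period).
- cams.snapshot(name): name is "scene" or "top" or "wrist"; returns (picture, depth): 480x640x3 uint8, blue, green, red; 480x640 float32, mm along the optical axis (not along the pixel's ray), 0 where there is no reading.
- cams.get_calibration(name): a dict with "camera_matrix" (3x3 intrinsics, pixels), "R" (3x3) and "t" (3): a world point X has camera coordinates R X + t. Camera axes: x right, y down, z forward; pixel columns grow to the right and rows downward; lengths in mm; the calibration is good to about 2 mm. A picture is of the moment at which its call begins: read the wrist's pose just before it. get_calibration takes no time and is no camera call; for the wrist camera it gives the pose at the moment of the call.
- env.hand_in(): hands the job in; it is judged then, once.
The state is a dict: "time": time; "q": joint angles; "joint_vel": joint speeds; "tau": joint torques, N m; "tool_pos": TCP position; "orientation": TCP orientation; "contact_force": force on the tool from outside, world axes, zero at the start; "torque": the same for the moment, N m; "width": opening from 0.0 (shut) to 1.0 (fully open); "grasp_force": force on a finger pad.
Only numpy, scipy, OpenCV 4.12 (cv2) and the standard library are available. Lean on these libraries where they do the work, as an engineer would, in place of code of your own. Each camera call takes 0.05 s, during which the arm holds its last target. There are 200 camera calls.

## Task

Put four things from the worktop back, upright and fully down in the drawer's back row of empty cells (front and back as seen from the drawer's handle): the pepper grinder directly behind the salt cellar, the frosted glass jar directly behind the marble mortar, and the nutmeg grater between the grinder and the jar. The tea infuser goes standing on the middle of the jar's lid. Leave the salt cellar, mortar and small wooden box in the drawer and the cup and oil bottle on the worktop where they are.

Things in the scene. Friction and masses are not known exactly. Their poses are not given: they have to be found in the camera images.
- drawer: White drawer fixed on the worktop, 206 x 298 mm, walls 44 high. Origin: centre of underside; x from the front panel (bar handle) to the back, y left seen from the handle. Grey tray of 2 x 3 cells, 74 mm square; dividers 18 thick, tops 30 and cell floors 12 mm above origin. Cell centres: front row (full) x = -46, back row (empty) x = +46; y = +92, 0, -92 mm. Yaw within 0.2 rad.
- jar_center (a point): Closed frosted glass jar: pale cylinder 52 mm in diameter, 64 mm tall, the top 12 mm being its flat pale wooden lid (51 mm in diameter). The point is its centre, 32 mm above its underside; z up. Stands on the worktop at the start.
- grinder_center (a point): Stainless steel pepper grinder, upright cylinder 44 mm in diameter, 88 mm tall: plain body up to 60 mm, a 4 mm black groove, a ribbed twist cap from 64 to 84 mm and a small nub 12 mm in diameter on top. The point is on its axis, 44 mm above its underside; z up. Stands on the worktop.
- grater_center (a point): Black plastic nutmeg grater standing upright: block 44 mm (its x) by 30 mm (its y) up to 72 mm, with a smaller block 36 x 22 mm on top, 90 mm tall in all, a steel grating plate on one broad side. The point is its centre, 45 mm above its underside; z up. Stands on the worktop.
- infuser_center (a point): Steel tea infuser: perforated upright cylinder 40 mm in diameter, 36 mm tall, flat underside, with a small black knob (10 mm in diameter, 8 mm high) on top. The point is on its axis, 18 mm above its underside; z up. Stands on the worktop.
- cellar: Salt cellar: low round pale ceramic pot, 65 mm in diameter, with a flat bamboo lid, 38 mm tall; shut. Origin: centre of its underside. In the drawer's front row, in the left or the right cell. Stays there.
- mortar: Small open marble mortar, 64 mm in diameter at the rim, 46 mm tall. Origin: centre of its underside. In the front row's left or right cell, whichever the salt cellar does not have. Stays there.
- pickbox: Small square dark wooden box, 48 mm wide, 36 mm tall, in the front row's middle cell. Origin: centre of its underside. Stays there.
- cup: White ceramic cup without a handle, 64 mm in diameter at the rim, 58 mm tall, among the things on the worktop. Origin: centre of its underside. Stays there.
- oil: Green glass oil bottle with a steel cap, 48 mm in diameter, 125 mm tall, among the things on the worktop. Origin: centre of its underside. Stays there.
Not all that is in view belongs to the job. Leave any red or yellow look-alike of the part that bears grinder_center alone.

How it is judged (in metres and radians):
At the end, for the whole second after the job is handed in: Grinder behind the salt cellar, jar behind the mortar, grater in the middle back cell: each on its cell floor (6 mm), within 21 mm of the cell centre along each axis; infuser on the jar lid, within 12 mm of its axis. All upright within 0.12 rad, released, at rest (((y of cellar in the frame of drawer above 0 m and x of grinder_center in the frame of drawer between 0.025 and 0.067 m and y of grinder_center in the frame of drawer between 0.071 and 0.113 m and x of jar_center in the frame of drawer between 0.025 and 0.067 m and y of jar_center in the frame of drawer between -0.113 and -0.071 m) or (y of cellar in the frame of drawer below 0 m and x of grinder_center in the frame of drawer between 0.025 and 0.067 m and y of grinder_center in the frame of drawer between -0.113 and -0.071 m and x of jar_center in the frame of drawer between 0.025 and 0.067 m and y of jar_center in the frame of drawer between 0.071 and 0.113 m)) and x of grater_center in the frame of drawer between 0.025 and 0.067 m and y of grater_center in the frame of drawer between -0.021 and 0.021 m and horizontal distance between infuser_center and jar_center below 0.012 m and height (world z) of jar_center between 0.038 and 0.05 m and angle between each of jar_center, grinder_center, grater_center, infuser_center's own z axis and vertical below 0.12 rad and linear speed of each of jar, grinder, grater, infuser below 0.02 m/s and angular speed of each of jar, grinder, grater, infuser below 0.3 rad/s and height (world z) of grinder_center between 0.05 and 0.062 m and height (world z) of grater_center between 0.051 and 0.063 m and height (world z) of infuser_center between 0.088 and 0.1 m); the robot touches nothing.
It fails at once if the salt cellar is shifted by more than 20 mm or tipped (distance of cellar from where it was at the start of the episode above 0.02 m or angle between cellar's own z axis and vertical above 0.4 rad).
It fails at once if the mortar is shifted by more than 20 mm or tipped (distance of mortar from where it was at the start of the episode above 0.02 m or angle between mortar's own z axis and vertical above 0.4 rad).
It fails at once if the wooden box is shifted by more than 20 mm or tipped (distance of pickbox from where it was at the start of the episode above 0.02 m or angle between pickbox's own z axis and vertical above 0.4 rad).
It fails at once if the cup is shifted by more than 20 mm or tipped (distance of cup from where it was at the start of the episode above 0.02 m or angle between cup's own z axis and vertical above 0.4 rad).
It fails at once if the oil bottle is shifted by more than 20 mm or tipped (distance of oil from where it was at the start of the episode above 0.02 m or angle between oil's own z axis and vertical above 0.4 rad).
It also fails if it takes over 122 s, if anything falls off the work surface, if the arm or the gripper's body presses on something with over 40 N, if the wrist force passes 120 N, or if a joint passes its speed limit or range.

## Working session

There is one attempt and no reset: what is moved stays moved. The work goes in short steps, Python scripts to look and compute and a tool call to move; the robot and the scene stay as the last step left them, time stands still between calls to the robot, and variables do not carry over. Pictures are saved under pics/ and viewed, at most 14 in all, crops included, and the job is handed in when it is done.

Besides the shell and the picture viewer there is one more tool, called after "Request:" as name(argument=value, ...), one argument or row to a line, values as JSON. send_rows: Moves the arm, as the interface text tells. Its arguments: {"type":"object","properties":{"rows":{"type":"string"},"squeeze":{"type":"number"}},"required":["rows"]}

```bash
mkdir -p pics; ls; python3 - <<'E'
from cell import env,cams
import cv2,numpy as np
s=env.state();print(s)
for n in("top","scene"):
    p,d=cams.snapshot(n);cv2.imwrite(f"pics/{n}0.png",p);np.save(f"{n}0.npy",d)
    c=cams.get_calibration(n);print(n,np.round(c["camera_matrix"],1).tolist(),np.round(c["R"],3).tolist(),np.round(c["t"],1))
E
```

```text
pics
{'time': 0.0, 'q': array([ 1.25305626e+00,  2.64744276e-01,  1.60530912e+00, -2.35191336e-05,
        1.27367234e+00, -3.69053396e-02]), 'joint_vel': array([-0.00018724, -0.00188292,  0.00265005,  0.00083211,  0.00118724,
        0.00178962]), 'tau': array([ 2.07367343e-04, -5.02096796e+01, -3.56881607e+01,  7.27285375e-02,
        2.90433678e-02, -1.61064982e-04]), 'tool_pos': array([186.89622429, 647.95258482, 256.42895253]), 'orientation': array([-1.77068254e-04,  1.39952881e-01,  9.90157590e-01, -1.05180112e-03]), 'contact_force': array([-0.02093269, -0.08567527, -0.40403445]), 'torque': array([-0.05102323,  0.01375174, -0.032529  ]), 'grasp_force': 0.0, 'width': 1.0011641983279203}
top [[441.6, 0.0, 318.5], [0.0, 441.6, 229.2], [0.0, 0.0, 1.0]] [[0.025, -1.0, 0.005], [-0.977, -0.026, -0.214], [0.214, 0.0, -0.977]] [-34.  472.  884.2]
scene [[444.4, 0.0, 317.8], [0.0, 444.4, 237.7], [0.0, 0.0, 1.0]] [[0.909, 0.417, 0.008], [0.359, -0.772, -0.525], [-0.212, 0.48, -0.851]] [-432.  -156.5  987.7]
```

View pics/top0.png

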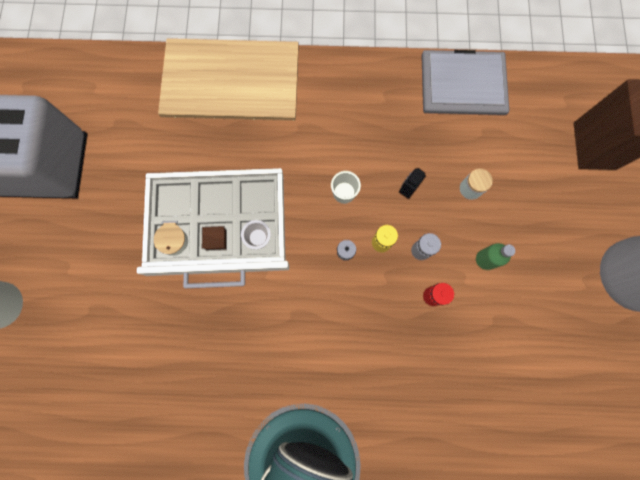

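View pics/scene0.png

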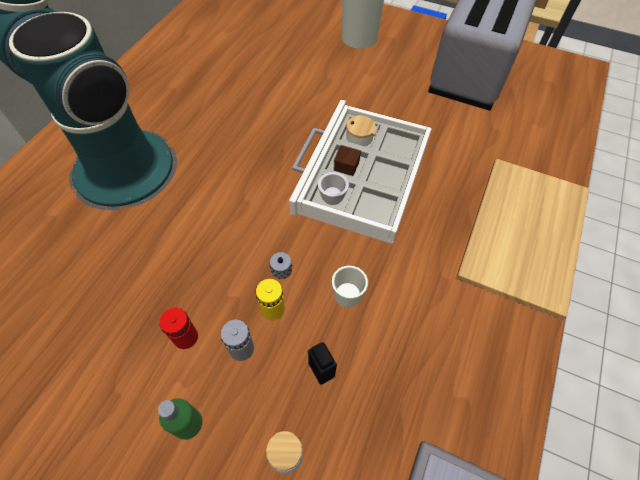

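The grinder could be confused with several things in the top view: the steel cylinder at (428,245), the yellow one at (386,237), the red one at (439,294) and the infuser at (346,249). By the description it is the steel one, tall and without a knob. The others are:

- grater: black block at (412,183)
- jar: wooden lid at (480,181)
- cup: (345,186)
- oil bottle: (495,255)
- salt cellar: front-left cell, (169,240), so the grinder goes back-left and the jar back-right

```bash
cat > h.py <<'E'
import cv2,numpy as np
from cell import env,cams
def world(d,c):
    K=c["camera_matrix"];v,u=np.mgrid[:480,:640]
    P=np.stack([(u-K[0,2])/K[0,0]*d,(v-K[1,2])/K[1,1]*d,d],-1)
    return (P-c["t"])@np.array(c["R"])
def ray(c,uv,z):
    r=np.array(c["R"]).T@np.linalg.inv(c["camera_matrix"])@[uv[0],uv[1],1];o=-np.array(c["R"]).T@c["t"]
    return o+r*(z-o[2])/r[2]
def comps(W,zlo,zhi,box=None,amin=20):
    m=((W[...,2]>zlo)&(W[...,2]<zhi)).astype(np.uint8)
    if box is not None:
        k=np.zeros_like(m);k[box[1]:box[3],box[0]:box[2]]=1;m*=k
    n,L,st,ce=cv2.connectedComponentsWithStats(m)
    return [(L==i,st[i],ce[i]) for i in range(1,n) if st[i][4]>=amin]
E
python3 - <<'E'
from h import *
c=cams.get_calibration("top");d=np.load("top0.npy");W=world(d,c);print("table z",np.median(W[330:400,100:230,2]))
B=dict(jar=(455,160,500,205,64),grinder=(410,230,445,265,84),grater=(395,165,430,200,90),infuser=(330,235,360,265,36),cup=(325,165,365,205,58),oil=(470,238,520,275,125),yellow=(370,222,400,255,84),red=(420,278,457,310,84),mort=(238,218,274,252,46),cell=(150,220,190,256,38),box=(200,225,230,252,36))
for n,b in B.items():
    for m,st,ce in comps(W,b[4]-7,b[4]+7,b[:4],15):
        v,u=np.nonzero(m);pts=np.array([ray(c,(x,y),b[4])[:2] for x,y in zip(u,v)],np.float32)
        (cx,cy),r=cv2.minEnclosingCircle(pts);rr=cv2.minAreaRect(pts)
        print(n,"circ",round(cx),round(cy),round(2*r),"rect",np.round(rr[0]),np.round(rr[1]),round(rr[2],1),"z",np.round(np.median(W[m][:,2])))
for m,st,ce in comps(W,6,18,(150,175,280,218),300):
    v,u=np.nonzero(m);pts=np.array([ray(c,(x,y),12)[:2] for x,y in zip(u,v)],np.float32)
    rr=cv2.minAreaRect(pts);print("cell",np.round(rr[0]),np.round(rr[1]),round(rr[2],1),ce)
for m,st,ce in comps(W,38,52,(130,160,295,280),300):
    v,u=np.nonzero(m);pts=np.array([ray(c,(x,y),44)[:2] for x,y in zip(u,v)],np.float32)
    rr=cv2.minAreaRect(pts);print("drawer",np.round(rr[0]),np.round(rr[1]),round(rr[2],1),np.round(cv2.boxPoints(rr)).tolist())
E
```

```text
table z 0.08764418529125138
jar circ 586 -365 53 rect [ 586. -365.] [50. 52.] 42.5 z 64.0
grinder circ 441 -247 46 rect [ 440. -247.] [42. 46.] 34.4 z 84.0
grater circ 582 -223 39 rect [ 582. -223.] [22. 37.] 54.1 z 90.0
infuser circ 434 -82 41 rect [434. -82.] [39. 38.] 0.9 z 36.0
cup circ 570 -77 64 rect [569. -77.] [61. 62.] 1.5 z 57.0
oil circ 424 -389 25 rect [ 424. -389.] [22. 24.] 1.5 z 125.0
yellow circ 456 -161 45 rect [ 456. -161.] [43. 43.] 20.0 z 84.0
red circ 341 -271 46 rect [ 342. -271.] [43. 43.] 44.7 z 84.0
mort circ 459 112 48 rect [464. 116.] [33. 48.] 39.5 z 47.0
cell circ 478 337 19 rect [478. 336.] [18.  9.] 6.1 z 32.0
cell circ 437 274 45 rect [434. 269.] [12. 45.] 67.2 z 36.0
box circ 427 206 30 rect [427. 206.] [ 0. 30.] 1.5 z 32.0
cell [552. 117.] [72. 74.] 3.8 [257.18940137 197.13935231]
cell [546. 212.] [72. 71.] 3.9 [215.34242424 198.65050505]
cell [540. 304.] [72. 73.] 3.9 [173.37362637 200.26973027]
drawer [489. 205.] [220. 313.] 3.9 [[368.0, 354.0], [390.0, 42.0], [609.0, 57.0], [588.0, 369.0]]
drawer [448. 294.] [72. 65.] 6.0 [[409.0, 323.0], [416.0, 257.0], [488.0, 265.0], [481.0, 330.0]]
drawer [451. 202.] [49. 47.] 4.1 [[425.0, 223.0], [428.0, 177.0], [477.0, 180.0], [474.0, 227.0]]
```

```bash
cat >> h.py <<'E'
from scipy.spatial.transform import Rotation as Ro
def go(*T):
    s=env.state();w,x,y,z=s["orientation"];R=Ro.from_quat([x,y,z,w]).as_matrix();p=s["tool_pos"]
    for X,Y,Z,phi in T:
        a=np.radians(phi);yt=np.array([np.cos(a),np.sin(a),0]);zt=np.array([0,0,-1.]);D=np.stack([np.cross(yt,zt),yt,zt],1)
        print(np.round((np.array([X,Y,Z])-p)@R/1000,4),np.round(Ro.from_matrix(R.T@D).as_rotvec(degrees=True),1))
E
python3 -c "
from h import *
go((500,330,250,40),(520,0,250,3.8),(441,-247,250,3.8))"
```

```text
[-0.389  -0.2188  0.0069] [-0.1  0.  33.9]
[-0.4996 -0.5303  0.0075] [-0.1  0.1 70.1]
[-0.4922 -0.7895  0.008 ] [-0.1  0.1 70.1]
```

Request:
send_rows(
  rows="0.07 -0.389 -0.219 0.007 0 0 34; 0.07 -0.389 -0.219 0.007 0 0 34; 0.07 -0.389 -0.219 0.007 0 0 34; 0.07 -0.389 -0.219 0.007 0 0 34; 0.07 -0.389 -0.219 0.007 0 0 34; 0.07 -0.389 -0.219 0.007 0 0 34; 0.07 -0.389 -0.219 0.007 0 0 34; 0.07 -0.389 -0.219 0.007 0 0 34; 0.07 -0.5 -0.53 0.008 0 0 70; 0.07 -0.5 -0.53 0.008 0 0 70; 0.07 -0.5 -0.53 0.008 0 0 70; 0.07 -0.5 -0.53 0.008 0 0 70; 0.07 -0.5 -0.53 0.008 0 0 70; 0.07 -0.5 -0.53 0.008 0 0 70; 0.07 -0.492 -0.79 0.008 0 0 70; 0.07 -0.492 -0.79 0.008 0 0 70; 0.07 -0.492 -0.79 0.008 0 0 70; 0.07 -0.492 -0.79 0.008 0 0 70; 0.07 -0.492 -0.79 0.008 0 0 70; 0.07 -0.492 -0.79 0.008 0 0 70",
)

```text
time: 2.1
tool_pos: [444.4, -227.9, 249.5]
orientation: [-0.0, 0.683, 0.731, 0.0]
contact_force: [1.1, -0.3, 0.0]
width: 0.794
grasp_force: 0.0
```

```bash
python3 - <<'E'
from h import *
print(env.state()["tool_pos"])
c=cams.get_calibration("wrist");p,d=cams.snapshot("wrist");cv2.imwrite("pics/w1.png",p)
W=world(d,c)
for m,st,ce in comps(W,77,87,None,300):
    v,u=np.nonzero(m);pts=np.array([ray(c,(x,y),84)[:2] for x,y in zip(u,v)],np.float32)
    print(np.round(cv2.minEnclosingCircle(pts)[0]),st,p[m].mean(0).round())
go((441,-247,150,3.8),(441,-247,62,3.8))
E
```

```text
[ 444.38561576 -227.86609103  249.53334858]
[ 457. -162.] [ 322  114   57   59 2310] [  2. 219. 241.]
[ 442. -248.] [ 298  221   53   51 1861] [166. 152. 155.]
[ 344. -271.] [ 184  239   53   50 1818] [ 19.  24. 212.]
[-0.0116 -0.0024  0.0997] [-0.1  0.3 -0.1]
[-0.0111 -0.0023  0.1877] [-0.1  0.3 -0.1]
```

View pics/w1.png

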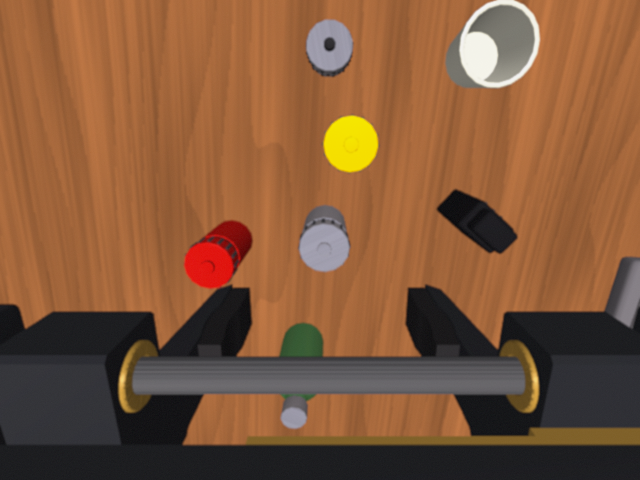

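The steel grinder is at (324,240), with ribs, a groove and a nub. The yellow one at (350,144) and the red one at (210,265) are clearly decoys.

Request:
send_rows(
  rows="0.07 0 0 0 0 0 0; 0.07 0 0 0.05 0 0 0; 0.07 0 0 0.1 0 0 0; 0.07 0 0 0.1 0 0 0; 0.07 0 0 0.1 0 0 0; 0.07 0 0 0.1 0 0 0",
)

```text
time: 2.75
tool_pos: [447.4, -226.3, 152.3]
orientation: [0.002, 0.682, 0.731, 0.001]
contact_force: [-0.3, -0.6, 0.6]
width: 0.796
grasp_force: 0.0
```

```bash
cat >> h.py <<'E'
def look(zt,n=5,amin=300,save=None,near=None):
    c=cams.get_calibration("wrist");p,d=cams.snapshot("wrist");W=world(d,c)
    if save: cv2.imwrite(f"pics/{save}.png",p)
    for m,st,ce in comps(W,zt-n,zt+n,None,amin):
        v,u=np.nonzero(m);pts=np.array([ray(c,(x,y),zt)[:2] for x,y in zip(u,v)],np.float32)
        (q,r),rr=cv2.minEnclosingCircle(pts),cv2.minAreaRect(pts)
        if near is None or np.hypot(q[0]-near[0],q[1]-near[1])<60: print("circ",np.round(q,1),round(2*r),"rect",np.round(rr[0],1),np.round(rr[1]),round(rr[2],1),"px",ce.round())
E
python3 - <<'E'
from h import *
print(env.state()["tool_pos"]);look(84,near=(441,-247))
go((442,-248,62,3.8))
E
```

```text
[ 447.41942878 -226.28707169  152.31262268]
circ [ 441.8 -247.4] 45 rect [ 441.9 -247.3] [44. 44.] 62.4 px [317. 297.]
[-0.0207 -0.0075  0.0908] [0.2 0.2 0.2]
```

Request:
send_rows(
  rows="0.07 -0.021 -0.007 0 0 0 0; 0.07 -0.021 -0.007 0.02 0 0 0; 0.07 -0.021 -0.007 0.06 0 0 0; 0.07 -0.021 -0.007 0.09 0 0 0; 0.07 -0.021 -0.007 0.09 0 0 0; 0.07 -0.021 -0.007 0.09 0 0 0; 0.07 -0.021 -0.007 0.09 0 0 0; 0.03 -0.021 -0.007 0.09 0 0 0; 0.03 -0.021 -0.007 0.09 0 0 0; 0.03 -0.021 -0.007 0.09 0 0 0; 0.03 -0.021 -0.007 0.09 0 0 0; 0.03 -0.021 -0.007 0.09 0 0 0; 0.03 -0.021 -0.007 0.09 0 0 0",
  squeeze=20,
)

```text
time: 4.1
tool_pos: [440.6, -247.9, 60.4]
orientation: [0.001, 0.683, 0.731, 0.0]
contact_force: [1.2, 1.5, 6.3]
width: 0.493
grasp_force: 20.0
```

```bash
python3 - <<'E'
from h import *
s=env.state();print(s["tool_pos"],s["width"]*88,s["grasp_force"])
go((442,-248,200,3.8),(540,304,200,3.8),(540,304,140,3.8))
E
```

```text
[ 440.64313027 -247.92144889   60.44606592] 43.37229750809534 19.991179243661463
[-0.0003  0.0015 -0.1396] [0.1 0.  0.1]
[ 0.5438  0.1369 -0.1398] [0.1 0.  0.1]
[ 0.5438  0.1369 -0.0798] [0.1 0.  0.1]
```

Request:
send_rows(
  rows="0.03 0 0 -0.03 0 0 0; 0.03 0 0 -0.07 0 0 0; 0.03 0 0 -0.11 0 0 0; 0.03 0 0 -0.14 0 0 0; 0.03 0.03 0.008 -0.14 0 0 0; 0.03 0.07 0.02 -0.14 0 0 0; 0.03 0.12 0.03 -0.14 0 0 0; 0.03 0.165 0.042 -0.14 0 0 0; 0.03 0.21 0.053 -0.14 0 0 0; 0.03 0.255 0.064 -0.14 0 0 0; 0.03 0.3 0.075 -0.14 0 0 0; 0.03 0.345 0.087 -0.14 0 0 0; 0.03 0.39 0.098 -0.14 0 0 0; 0.03 0.435 0.11 -0.14 0 0 0; 0.03 0.475 0.12 -0.14 0 0 0; 0.03 0.51 0.129 -0.14 0 0 0; 0.03 0.535 0.135 -0.14 0 0 0; 0.03 0.544 0.137 -0.14 0 0 0; 0.03 0.544 0.137 -0.14 0 0 0; 0.03 0.544 0.137 -0.14 0 0 0",
)

```text
time: 6.1
tool_pos: [538.8, 303.3, 198.7]
orientation: [-0.0, 0.683, 0.731, -0.001]
contact_force: [-0.6, 0.0, -2.1]
width: 0.495
grasp_force: 20.0
```

```bash
python3 - <<'E'
from h import *
s=env.state();print(s["tool_pos"],s["width"]*88,s["grasp_force"])
c=cams.get_calibration("wrist");p,d=cams.snapshot("wrist");cv2.imwrite("pics/w2.png",p)
W=world(d,c)
for m,st,ce in comps(W,6,18,None,2000):
    v,u=np.nonzero(m);pts=np.array([ray(c,(x,y),12)[:2] for x,y in zip(u,v)],np.float32)
    rr=cv2.minAreaRect(pts);print("cell",np.round(rr[0]),np.round(rr[1]),round(rr[2],1),ce)
go((540,304,90,3.8),(540,304,73,3.8))
E
```

```text
[538.82673086 303.33971656 198.67263839] 43.5577198721541 19.992941566742957
cell [794. 270.] [107. 179.] 0.2 [593.19130352 258.22272857]
cell [537. 298.] [76. 75.] 3.9 [326.04525575 213.05837612]
[0.001  0.0013 0.109 ] [-0.1  0.1  0.1]
[0.001  0.0013 0.126 ] [-0.1  0.1  0.1]
```

View pics/w2.png

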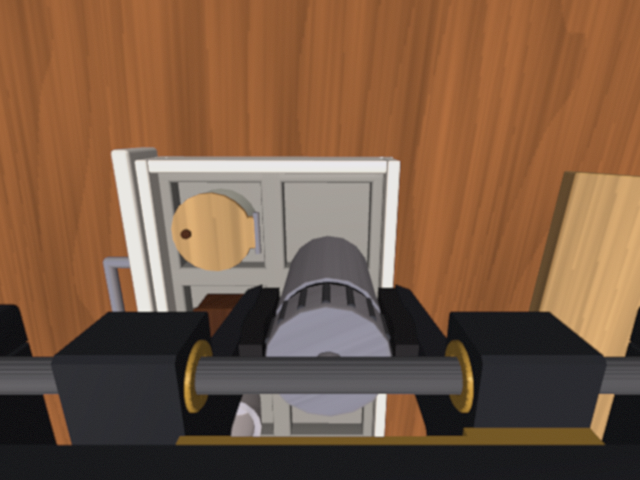

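Request:
send_rows(
  rows="0.03 0.001 0.001 0.03 0 0 0; 0.03 0.001 0.001 0.065 0 0 0; 0.03 0.001 0.001 0.09 0 0 0; 0.03 0.001 0.001 0.108 0 0 0; 0.03 0.001 0.001 0.116 0 0 0; 0.03 0.001 0.001 0.12 0 0 0; 0.03 0.001 0.001 0.123 0 0 0; 0.03 0.001 0.001 0.125 0 0 0; 0.03 0.001 0.001 0.125 0 0 0; 0.03 0.001 0.001 0.125 0 0 0; 0.062 0.001 0.001 0.125 0 0 0; 0.062 0.001 0.001 0.125 0 0 0; 0.062 0.001 0.001 0.125 0 0 0; 0.062 0.001 0.001 0.125 0 0 0; 0.062 0.001 0.001 0.11 0 0 0; 0.062 0.001 0.001 0.08 0 0 0; 0.062 0.001 0.001 0.035 0 0 0; 0.062 0.001 0.001 0 0 0 0; 0.062 0.001 0.001 0 0 0 0; 0.062 0.001 0.001 0 0 0 0",
)

```text
time: 8.15
tool_pos: [541.3, 306.0, 202.1]
orientation: [0.001, 0.683, 0.731, 0.002]
contact_force: [-0.5, -1.0, -0.0]
width: 0.704
grasp_force: 0.0
```

```bash
python3 - <<'E'
from h import *
print(env.state()["tool_pos"]);look(96,near=(540,304))
go((540,0,220,30),(582,-223,200,54.1))
E
```

```text
[541.29416623 306.01556545 202.13778888]
circ [540.9 305.9] 45 rect [541.  305.8] [44. 44.] 62.8 px [327. 245.]
[-0.3047 -0.0211 -0.0199] [  0.   -0.  -26.1]
[-0.5301  0.0056  0.    ] [  0.    0.  -50.2]
```

Request:
send_rows(
  rows="0.06 -0.53 0.006 0 0 0 -50; 0.06 -0.53 0.006 0 0 0 -50; 0.06 -0.53 0.006 0 0 0 -50; 0.06 -0.53 0.006 0 0 0 -50; 0.06 -0.53 0.006 0 0 0 -50; 0.06 -0.53 0.006 0 0 0 -50; 0.06 -0.53 0.006 0 0 0 -50; 0.06 -0.53 0.006 0 0 0 -50; 0.06 -0.53 0.006 0 0 0 -50; 0.06 -0.53 0.006 0 0 0 -50; 0.06 -0.53 0.006 0 0 0 -50; 0.06 -0.53 0.006 0 0 0 -50; 0.06 -0.53 0.006 0 0 0 -50; 0.06 -0.53 0.006 0 0 0 -50; 0.06 -0.53 0.006 0 0 0 -50; 0.06 -0.53 0.006 0 0 0 -50; 0.06 -0.53 0.006 0 0 0 -50",
)

```text
time: 9.9
tool_pos: [582.7, -221.6, 199.8]
orientation: [0.0, 0.309, 0.951, 0.0]
contact_force: [0.4, 0.5, -0.7]
width: 0.683
grasp_force: 0.0
```

```bash
python3 - <<'E'
from h import *
print(env.state()["tool_pos"]);look(90,save="w3",near=(582,-223));look(72,near=(582,-223))
go((582,-223,60,54.1))
E
```

```text
[ 582.70617817 -221.62762097  199.84794122]
circ [ 582.8 -223.8] 39 rect [ 582.8 -223.6] [21. 36.] 53.2 px [327. 245.]
circ [ 582.7 -224. ] 50 rect [ 582.9 -223.4] [29. 43.] 53.0 px [328. 229.]
[ 1.0e-04 -1.2e-03  1.4e-01] [ 0.   0.  -0.1]
```

Request:
send_rows(
  rows="0.06 0 -0.001 0.03 0 0 1; 0.06 0 -0.001 0.07 0 0 1; 0.06 0 -0.001 0.11 0 0 1; 0.06 0 -0.001 0.135 0 0 1; 0.06 0 -0.001 0.14 0 0 1; 0.06 0 -0.001 0.14 0 0 1; 0.02 0 -0.001 0.14 0 0 1; 0.02 0 -0.001 0.14 0 0 1; 0.02 0 -0.001 0.14 0 0 1; 0.02 0 -0.001 0.14 0 0 1; 0.02 0 -0.001 0.14 0 0 1; 0.02 0 -0.001 0.14 0 0 1; 0.02 0 -0.001 0.14 0 0 1",
  squeeze=20,
)

```text
time: 11.3
tool_pos: [582.9, -223.9, 61.0]
orientation: [0.001, 0.318, 0.948, -0.0]
contact_force: [-0.3, 1.8, 6.6]
width: 0.341
grasp_force: 19.8
```

```bash
python3 - <<'E'
from h import *
s=env.state();print(s["tool_pos"],s["width"]*88,s["grasp_force"])
go((582,-223,200,54),(546,211,200,3.8))
E
```

```text
[ 582.85513138 -223.93224477   61.02775983] 29.965994589600946 19.831712791492464
[ 0.001   0.0003 -0.139 ] [ 0.   0.1 -1.1]
[ 0.2914  0.3248 -0.1394] [ 0.1  0.1 49.1]
```

Request:
send_rows(
  rows="0.02 0 0 -0.03 0 0 0; 0.02 0 0 -0.07 0 0 0; 0.02 0 0 -0.11 0 0 0; 0.02 0 0 -0.14 0 0 0; 0.02 0.02 0.02 -0.14 0 0 3; 0.02 0.045 0.05 -0.14 0 0 7; 0.02 0.075 0.085 -0.14 0 0 12; 0.02 0.105 0.118 -0.14 0 0 17; 0.02 0.135 0.15 -0.14 0 0 22; 0.02 0.165 0.184 -0.14 0 0 27; 0.02 0.195 0.217 -0.14 0 0 32; 0.02 0.225 0.25 -0.14 0 0 37; 0.02 0.25 0.28 -0.14 0 0 42; 0.02 0.27 0.302 -0.14 0 0 46; 0.02 0.285 0.318 -0.14 0 0 49; 0.02 0.291 0.325 -0.14 0 0 49; 0.02 0.291 0.325 -0.14 0 0 49; 0.02 0.291 0.325 -0.14 0 0 49",
)

```text
time: 13.1
tool_pos: [545.7, 210.3, 199.3]
orientation: [0.0, 0.682, 0.731, -0.001]
contact_force: [0.5, -0.9, -1.5]
width: 0.338
grasp_force: 19.9
```

```bash
python3 - <<'E'
from h import *
s=env.state();print(s["tool_pos"],s["width"]*88,s["grasp_force"])
go((546,211,73,3.8))
E
```

```text
[545.67429012 210.31037783 199.2841284 ] 29.749380937316815 19.8631967073743
[0.0008 0.0005 0.1263] [-0.   0.   0.2]
```

Request:
send_rows(
  rows="0.02 0.001 0.001 0.03 0 0 0; 0.02 0.001 0.001 0.065 0 0 0; 0.02 0.001 0.001 0.09 0 0 0; 0.02 0.001 0.001 0.108 0 0 0; 0.02 0.001 0.001 0.116 0 0 0; 0.02 0.001 0.001 0.12 0 0 0; 0.02 0.001 0.001 0.123 0 0 0; 0.02 0.001 0.001 0.125 0 0 0; 0.02 0.001 0.001 0.126 0 0 0; 0.02 0.001 0.001 0.126 0 0 0; 0.05 0.001 0.001 0.126 0 0 0; 0.05 0.001 0.001 0.126 0 0 0; 0.05 0.001 0.001 0.126 0 0 0; 0.05 0.001 0.001 0.126 0 0 0; 0.05 0.001 0.001 0.11 0 0 0; 0.05 0.001 0.001 0.08 0 0 0; 0.05 0.001 0.001 0.035 0 0 0; 0.05 0.001 0.001 0 0 0 0; 0.05 0.001 0.001 0 0 0 0; 0.05 0.001 0.001 0 0 0 0",
)

```text
time: 15.1
tool_pos: [547.7, 212.5, 202.1]
orientation: [0.001, 0.683, 0.731, 0.002]
contact_force: [-0.6, -0.8, -1.1]
width: 0.568
grasp_force: 0.0
```

```bash
python3 - <<'E'
from h import *
print(env.state()["tool_pos"]);look(102,near=(546,210))
go((586,-365,200,3.8))
E
```

```text
[547.69064029 212.49947176 202.09485095]
circ [547.9 212.4] 39 rect [547.7 212.6] [21. 36.] 4.6 px [328. 248.]
[-5.785e-01 -0.000e+00  1.000e-04] [ 0.  -0.   0.1]
```

Grater placed. Now the jar.

Request:
send_rows(
  rows="0.076 -0.578 0 0 0 0 0; 0.076 -0.578 0 0 0 0 0; 0.076 -0.578 0 0 0 0 0; 0.076 -0.578 0 0 0 0 0; 0.076 -0.578 0 0 0 0 0; 0.076 -0.578 0 0 0 0 0; 0.076 -0.578 0 0 0 0 0; 0.076 -0.578 0 0 0 0 0; 0.076 -0.578 0 0 0 0 0; 0.076 -0.578 0 0 0 0 0; 0.076 -0.578 0 0 0 0 0; 0.076 -0.578 0 0 0 0 0; 0.076 -0.578 0 0 0 0 0; 0.076 -0.578 0 0 0 0 0; 0.076 -0.578 0 0 0 0 0; 0.076 -0.578 0 0 0 0 0; 0.076 -0.578 0 0 0 0 0; 0.076 -0.578 0 0 0 0 0",
)

```text
time: 16.95
tool_pos: [586.5, -363.5, 200.0]
orientation: [0.0, 0.682, 0.731, 0.0]
contact_force: [-0.4, 0.4, 0.3]
width: 0.863
grasp_force: 0.0
```

```bash
python3 - <<'E'
from h import *
print(env.state()["tool_pos"]);look(64,near=(586,-365))
go((586,-365,52,3.8))
E
```

```text
[ 586.46109315 -363.45625248  200.03149376]
circ [ 588.2 -365.7] 51 rect [ 588.3 -365.5] [50. 50.] 4.0 px [330. 236.]
[-0.0013 -0.0006  0.1481] [0.  0.  0.2]
```

Request:
send_rows(
  rows="0.076 -0.002 0.001 0.03 0 0 0; 0.076 -0.002 0.001 0.07 0 0 0; 0.076 -0.002 0.001 0.11 0 0 0; 0.076 -0.002 0.001 0.14 0 0 0; 0.076 -0.002 0.001 0.146 0 0 0; 0.076 -0.002 0.001 0.146 0 0 0; 0.04 -0.002 0.001 0.146 0 0 0; 0.04 -0.002 0.001 0.146 0 0 0; 0.04 -0.002 0.001 0.146 0 0 0; 0.04 -0.002 0.001 0.146 0 0 0; 0.04 -0.002 0.001 0.146 0 0 0; 0.04 -0.002 0.001 0.146 0 0 0; 0.04 -0.002 0.001 0.146 0 0 0",
  squeeze=20,
)

```text
time: 18.3
tool_pos: [588.5, -367.2, 55.9]
orientation: [0.002, 0.683, 0.731, 0.0]
contact_force: [-0.7, -0.2, 6.3]
width: 0.582
grasp_force: 20.0
```

```bash
python3 - <<'E'
from h import *
s=env.state();print(s["tool_pos"],s["width"]*88,s["grasp_force"])
go((586,-365,194,3.8),(552,118,194,3.8))
E
```

```text
[ 588.49715289 -367.15378295   55.92982627] 51.19843674430536 20.004622042179108
[ 0.002  -0.002  -0.1381] [0.1 0.1 0.1]
[ 0.4862 -0.0029 -0.139 ] [0.1 0.1 0.1]
```

Request:
send_rows(
  rows="0.04 0 0 -0.03 0 0 0; 0.04 0 0 -0.07 0 0 0; 0.04 0 0 -0.11 0 0 0; 0.04 0 0 -0.139 0 0 0; 0.04 0.03 0 -0.139 0 0 0; 0.04 0.065 0 -0.139 0 0 0; 0.04 0.105 0 -0.139 0 0 0; 0.04 0.15 0 -0.139 0 0 0; 0.04 0.195 -0.001 -0.139 0 0 0; 0.04 0.24 -0.001 -0.139 0 0 0; 0.04 0.285 -0.002 -0.139 0 0 0; 0.04 0.33 -0.002 -0.139 0 0 0; 0.04 0.375 -0.003 -0.139 0 0 0; 0.04 0.415 -0.003 -0.139 0 0 0; 0.04 0.45 -0.003 -0.139 0 0 0; 0.04 0.475 -0.003 -0.139 0 0 0; 0.04 0.486 -0.003 -0.139 0 0 0; 0.04 0.486 -0.003 -0.139 0 0 0; 0.04 0.486 -0.003 -0.139 0 0 0; 0.04 0.486 -0.003 -0.139 0 0 0",
)

```text
time: 20.3
tool_pos: [551.3, 117.0, 192.6]
orientation: [0.0, 0.683, 0.73, -0.0]
contact_force: [-0.5, 0.5, -1.1]
width: 0.586
grasp_force: 20.0
```

```bash
python3 - <<'E'
from h import *
s=env.state();print(s["tool_pos"],s["width"]*88,s["grasp_force"])
go((552,118,68,3.8))
E
```

```text
[551.30019473 116.98567899 192.60756859] 51.60478798692211 19.998638927936554
[0.001  0.0008 0.1246] [-0.  0.  0.]
```

Request:
send_rows(
  rows="0.04 0.001 0.001 0.03 0 0 0; 0.04 0.001 0.001 0.065 0 0 0; 0.04 0.001 0.001 0.09 0 0 0; 0.04 0.001 0.001 0.106 0 0 0; 0.04 0.001 0.001 0.114 0 0 0; 0.04 0.001 0.001 0.118 0 0 0; 0.04 0.001 0.001 0.121 0 0 0; 0.04 0.001 0.001 0.123 0 0 0; 0.04 0.001 0.001 0.124 0 0 0; 0.04 0.001 0.001 0.124 0 0 0; 0.064 0.001 0.001 0.124 0 0 0; 0.064 0.001 0.001 0.124 0 0 0; 0.064 0.001 0.001 0.124 0 0 0; 0.064 0.001 0.001 0.124 0 0 0; 0.064 0.001 0.001 0.11 0 0 0; 0.064 0.001 0.001 0.08 0 0 0; 0.064 0.001 0.001 0.035 0 0 0; 0.064 0.001 0.001 0 0 0 0; 0.064 0.001 0.001 0 0 0 0; 0.064 0.001 0.001 0 0 0 0",
)

```text
time: 22.3
tool_pos: [553.1, 119.5, 194.9]
orientation: [0.001, 0.683, 0.731, 0.001]
contact_force: [-0.9, 0.9, 0.3]
width: 0.728
grasp_force: 0.0
```

```bash
python3 - <<'E'
from h import *
print(env.state()["tool_pos"]);look(76,near=(552,118))
go((434,-82,170,3.8))
E
```

```text
[553.05990796 119.53327298 194.89236503]
circ [552.4 121. ] 51 rect [552.3 120.8] [50. 51.] 30.9 px [327. 237.]
[-0.1928 -0.1313  0.023 ] [ 0.  -0.   0.1]
```

Request:
send_rows(
  rows="0.064 -0.04 -0.027 0 0 0 0; 0.064 -0.08 -0.055 0 0 0 0; 0.064 -0.12 -0.082 0.01 0 0 0; 0.064 -0.16 -0.11 0.02 0 0 0; 0.064 -0.193 -0.131 0.023 0 0 0; 0.064 -0.193 -0.131 0.023 0 0 0; 0.064 -0.193 -0.131 0.023 0 0 0; 0.064 -0.193 -0.131 0.023 0 0 0; 0.064 -0.193 -0.131 0.023 0 0 0; 0.064 -0.193 -0.131 0.023 0 0 0",
)

```text
time: 23.35
tool_pos: [435.2, -81.2, 169.7]
orientation: [-0.0, 0.682, 0.731, 0.0]
contact_force: [-1.0, 0.6, -0.3]
width: 0.724
grasp_force: 0.0
```

```bash
python3 - <<'E'
from h import *
print(env.state()["tool_pos"]);look(36,near=(434,-82),amin=200)
go((434,-82,26,3.8))
E
```

```text
[435.17507762 -81.16974909 169.7165597 ]
circ [435.  -81.8] 41 rect [435.1 -81.6] [40. 40.] 51.0 px [328. 234.]
[-0.0007 -0.0012  0.1438] [ 0.  -0.   0.2]
```

Request:
send_rows(
  rows="0.064 -0.001 0 0.03 0 0 0; 0.064 -0.001 0 0.07 0 0 0; 0.064 -0.001 0 0.11 0 0 0; 0.064 -0.001 0 0.135 0 0 0; 0.064 -0.001 0 0.143 0 0 0; 0.064 -0.001 0 0.143 0 0 0; 0.064 -0.001 0 0.143 0 0 0; 0.03 -0.001 0 0.143 0 0 0; 0.03 -0.001 0 0.143 0 0 0; 0.03 -0.001 0 0.143 0 0 0; 0.03 -0.001 0 0.143 0 0 0; 0.03 -0.001 0 0.143 0 0 0; 0.03 -0.001 0 0.143 0 0 0; 0.03 -0.001 0 0.143 0 0 0",
  squeeze=15,
)

```text
time: 24.8
tool_pos: [435.4, -83.3, 27.6]
orientation: [0.001, 0.683, 0.731, 0.0]
contact_force: [-1.5, -0.3, 7.1]
width: 0.449
grasp_force: 15.0
```

```bash
python3 - <<'E'
from h import *
s=env.state();print(s["tool_pos"],s["width"]*88,s["grasp_force"])
p,d=cams.snapshot("top");c=cams.get_calibration("top");W=world(d,c);cv2.imwrite("pics/top1.png",cv2.resize(p[150:290,120:530],None,fx=1.9,fy=1.9))
for m,st,ce in comps(W,70,82,(225,150,300,230),50):
    v,u=np.nonzero(m);pts=np.array([ray(c,(x,y),76)[:2] for x,y in zip(u,v)],np.float32);print("lid",cv2.minEnclosingCircle(pts))
go((435,-82,170,3.8),(552,120,170,3.8))
E
```

```text
[435.3755249  -83.33608418  27.59344102] 39.54531594103085 14.99976061284542
lid ((550.8919067382812, 120.0026626586914), 25.90147590637207)
[ 1.300e-03 -1.000e-04 -1.424e-01] [0.1 0.  0.1]
[ 0.1948  0.1304 -0.1423] [0.1 0.  0.1]
```

View pics/top1.png

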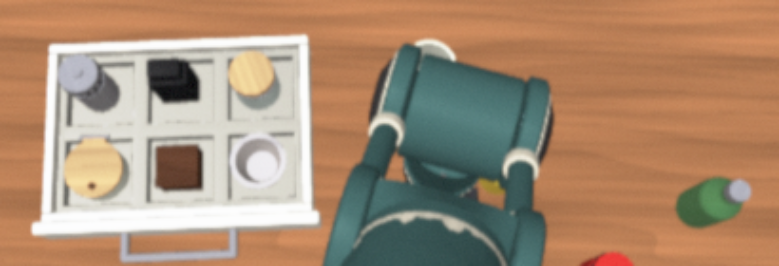

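Request:
send_rows(
  rows="0.03 0 0 -0.03 0 0 0; 0.03 0 0 -0.07 0 0 0; 0.03 0 0 -0.11 0 0 0; 0.03 0 0 -0.142 0 0 0; 0.03 0.03 0.02 -0.142 0 0 0; 0.03 0.06 0.04 -0.142 0 0 0; 0.03 0.09 0.06 -0.142 0 0 0; 0.03 0.12 0.08 -0.142 0 0 0; 0.03 0.15 0.1 -0.142 0 0 0; 0.03 0.175 0.118 -0.142 0 0 0; 0.03 0.19 0.128 -0.142 0 0 0; 0.03 0.195 0.13 -0.142 0 0 0; 0.03 0.195 0.13 -0.142 0 0 0; 0.03 0.195 0.13 -0.142 0 0 0; 0.03 0.195 0.13 -0.142 0 0 0",
)

```text
time: 26.35
tool_pos: [550.4, 119.2, 168.6]
orientation: [-0.0, 0.683, 0.73, -0.0]
contact_force: [-0.7, -0.5, -0.9]
width: 0.447
grasp_force: 15.0
```

```bash
python3 - <<'E'
from h import *
s=env.state();print(s["tool_pos"],s["width"]*88,s["grasp_force"])
look(s["tool_pos"][2]+8.5,amin=200,near=(552,120),save="w5")
go((552.3,119.5,104,3.8))
E
```

```text
[550.40329544 119.16009096 168.60997647] 39.30655320673068 14.999489639885724
circ [550.2 125.8] 74 rect [550.1 126.9] [74. 31.] 3.8 px [329. 320.]
[0.0002 0.0018 0.0647] [-0.  0.  0.]
```

View pics/w5.png

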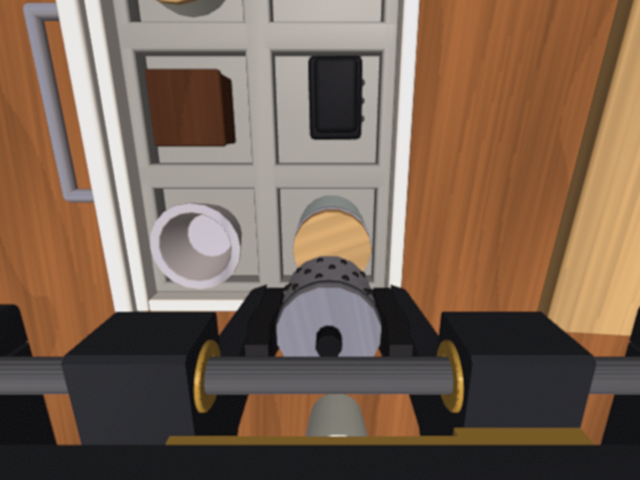

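The infuser is held level at (329,320), with the lid behind it at (333,245).

Request:
send_rows(
  rows="0.03 0 0.001 0.02 0 0 0; 0.03 0 0.0015 0.04 0 0 0; 0.03 0 0.0015 0.052 0 0 0; 0.03 0 0.0015 0.058 0 0 0; 0.03 0 0.0015 0.061 0 0 0; 0.03 0 0.0015 0.063 0 0 0; 0.03 0 0.0015 0.064 0 0 0; 0.03 0 0.0015 0.064 0 0 0; 0.03 0 0.0015 0.064 0 0 0",
)

```text
time: 27.3
tool_pos: [552.9, 120.5, 105.3]
orientation: [0.0, 0.683, 0.731, 0.0]
contact_force: [-0.3, -0.3, -0.5]
width: 0.452
grasp_force: 15.0
```

```bash
python3 - <<'E'
from h import *
s=env.state();print(s["tool_pos"],s["contact_force"],s["width"]*88,s["grasp_force"])
E
```

```text
[552.93620421 120.50378743 105.26255612] [-0.29071174 -0.3177622  -0.5076657 ] 39.775655740279404 14.999497309327126
```

1.5 mm more to go, then release and lift.

Request:
send_rows(
  rows="0.03 0 0 0.001 0 0 0; 0.03 0 0 0.002 0 0 0; 0.03 0 0 0.002 0 0 0; 0.03 0 0 0.002 0 0 0; 0.045 0 0 0.002 0 0 0; 0.052 0 0 0.002 0 0 0; 0.056 0 0 0.002 0 0 0; 0.056 0 0 0.002 0 0 0; 0.056 0 0 0 0 0 0; 0.056 0 0 -0.02 0 0 0; 0.056 0 0 -0.05 0 0 0; 0.056 0 0 -0.09 0 0 0; 0.056 0 0 -0.13 0 0 0; 0.056 0 0 -0.13 0 0 0; 0.056 0 0 -0.13 0 0 0; 0.056 0 0 -0.13 0 0 0",
)

```text
time: 28.9
tool_pos: [551.6, 120.2, 233.3]
orientation: [-0.001, 0.683, 0.731, -0.001]
contact_force: [0.2, 0.1, -0.7]
width: 0.633
grasp_force: 0.0
```

```bash
python3 - <<'E'
from h import *
print(env.state()["tool_pos"]);look(112,amin=150,near=(552,120),n=4,save="w6");look(76,amin=100,near=(552,120),n=4)
p,d=cams.snapshot("scene");cv2.imwrite("pics/scene1.png",p)
p,d=cams.snapshot("top");c=cams.get_calibration("top");W=world(d,c)
for n,b in dict(grinder=(140,160,190,218,96),grater=(190,160,235,218,102),lid=(235,150,290,230,76),inf=(235,150,290,230,112)).items():
  for m,st,ce in comps(W,b[4]-6,b[4]+6,b[:4],30):
    v,u=np.nonzero(m);pts=np.array([ray(c,(x,y),b[4])[:2] for x,y in zip(u,v)],np.float32);print(n,cv2.minEnclosingCircle(pts),np.median(W[m][:,2]))
E
```

```text
[551.58438022 120.20333014 233.27036834]
circ [552.7 122.1] 40 rect [553.1 122.2] [39. 39.] 3.9 px [331. 236.]
circ [552.5 121. ] 51 rect [551.8 128.6] [50. 35.] 5.0 px [329. 210.]
lid ((551.5324096679688, 105.77687072753906), 20.866474151611328) 75.64640706539252
```

View pics/scene1.png

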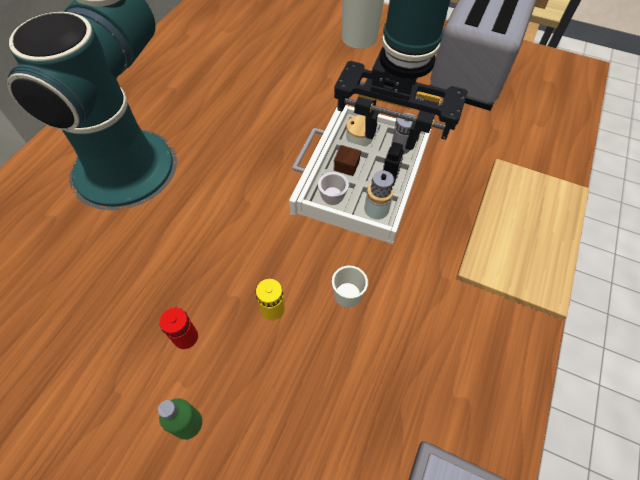

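The infuser stands on the lid at (382,185), within about 1 mm of the lid's centre, and the other three are in their cells.

```bash
python3 -c "
from cell import env
print(env.state()['joint_vel'].round(3));print(env.hand_in())"
```

```text
[-0.    -0.003 -0.006  0.001  0.     0.001]
the job is handed in; nothing more can be done
None
```

I handed the job in at about 29 s with the grinder, grater and jar in the back row and the infuser on the jar's lid, about 1 mm off centre by the wrist camera; hand-in returned no verdict.

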